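Knock the planing board's stop pins flush and lay a board on it

ROBOT

A 6-joint arm with a two-finger parallel gripper is mounted at the origin on a cart in front of the work surface, level with it; the furniture and walls round the work are solid. World frame = base frame: x ahead of the robot, y to its left, z up, the work surface at z = 0. Lengths are in m, angles in rad, forces in N, time in s.
With the tool pointing down it reaches from about 0.35 to 0.975 m from the base axis. Payload 7.1 kg.
Tool frame: the origin (TCP) lies on the mounting face of the last link; the fingertips stand 182 mm ahead of it and the grasp point (between the pads) lies 163 mm ahead of it (tip_extent is the distance from the TCP to the fingertips, in m); z points along the fingers, y is the line along which they close (so a half turn about z gives the same grasp; the last joint's range is limited). The gripper opens to 88 mm and grips with 3 to 60 N. Pads are 20 mm wide; open, the fingers measure 115 mm over their backs; the gripper's body (75 mm by 178 mm) begins 61 mm behind the grasp point.
Start: joints at [1.179, 0.423, 1.63, -0, 1.089, -0.019], TCP at [0.228, 0.582, 0.405] pointing down, gripper open.
Joint ranges: [-3, 3], [-0.9, 2.11], [0.09, 2.58], [-1.31, 4.45], [0.11, 2.69], [-2.54, 2.54]. Speed limits (rad/s): [2.39, 2.39, 3.01, 3.14, 3.14, 3.14].

INTERFACE

Orientations are given as a unit quaternion [x, y, z, w].
In Python, from station import * gives the robot as it stands. The module is installed in compiled form; this text tells all that it offers.
- The arm moves only by the shell command python3 -m handwheel 'ROWS' [FORCE]. ROWS is text: rows parted by semicolons, each of 5 numbers parted by spaces: the shift along the tool's x, y, z in m, then the turn about the tool's z in rad, then the gripper command: -1 is shut, 1 is fully open, values between are in proportion. In form: tx ty tz twist grip; .... A call has 1 to 8 rows; each row shifts and turns the commanded pose from where the row before left it, along the tool's axes as they then stand; what a row does not reach is not made up. A row lasts 1/8 s, in which the tool goes at most 62.5 mm and 10.7 degrees, less where a joint would pass 70% of its speed; a pose out of reach is approached as far as the arm can. A call with a gripper value outside its range is refused whole. The fingers move at their own pace and stop on an object; FORCE is the grip in N (left out, the last holds). Time passes only in rows, so rows that do not move let the fingers close. It gives the time, the measured TCP pose, the force, the opening and the grip force at its end, in the units of the state.
- observe(): the state, without advancing time (a new reading comes with each control period).
- capture(name): name is "side" or "top"; returns the picture (420x560x3 uint8, red, green, blue); there is no depth.
- camera_info(name): a dict with "intrinsics" (3x3 intrinsics, pixels), "k1" (the pictures are not rectified: a ray, as slopes to the right and down, at radius r is drawn at 1 + k1 r^2 times it, then the intrinsics apply), "origin" and "rotation" of the camera in the world. Camera axes: x right, y up, looking along -z (the intrinsics and any distortion apply to the point x, -y, -z); pixel columns grow to the right and rows downward; lengths in m; the calibration is good to about 2 mm. A picture is of the moment at which its call begins. camera_info takes no time and is no camera call.
- hand_in(): hands the job in; it is judged then, once.
The state is a dict: "time_s": time; "q": joint angles; "dq": joint speeds; "joint_torque": joint torques, N m; "eef_pos": TCP position; "tool_rot": TCP orientation; "contact_force": force on the tool from outside, world axes, zero at the start; "ft_torque": the same for the moment, N m; "finger_gap": opening from 0.0 (shut) to 1.0 (fully open); "gripper_force": force on a finger pad.
Only numpy, scipy, OpenCV 4.12 (cv2) and the standard library are available. Lean on these libraries where they do the work, as an engineer would, in place of code of your own. Each camera call takes 0.05 s, during which the arm holds its last target. There are 200 camera calls.

TASK

Pick up the wooden mallet and, with the mallet alone, knock both steel stop pins of the planing board down flush with its bed, each with brisk blows rather than a slow push. Then put the mallet down on the bench, clear of the planing board, and lay the long narrow offcut flat on the bed so that it covers both pins, with its long side against the low fence. Leave everything else where it is.

Things in the scene. Friction and masses are not known exactly. Their poses are not given: they have to be found in the camera images.
- board_jig: Planing board, fixed to the bench: a plywood bed 220 (x) x 110 (y) mm, 30 mm thick, with a low dark wood fence along its +y side. Origin: centre of the underside; x along the length, z up. The fence's inner face is at y = +39 mm and its top is 6 mm above the bed (36 mm above the bench): fingers that hold a board beside it must keep above that.
- jig_bed (a point): Centre of the bed's upper surface, 30 mm above the bench; axes as the planing board.
- seat (a point): Where the centre of the long offcut is when it lies flat on the bed, midway over the pins and touching the fence: 16.5 mm from the bed's middle towards the fence, 11 mm above the bed; x along the fence, y towards the fence.
- pin_front (a joint): How far the front stop pin (nearer the robot, at x = -50, y = +6 mm of the planing board) is driven in, m. At 0 it stands 18 mm over the bed, at 0.018 it is flush, 0.020 is its stop (2 mm under flush). It starts 10 to 18 mm proud. Friction and a weak spring resist: moving it takes 7 to 9 N; it stays where it is left.
- pin_front_top (a point): Centre of the flat top of the front pin, a steel pin 16 mm in diameter in a flat brass collar; it moves with the pin.
- pin_back (a joint): The same for the back stop pin (farther from the robot, at x = +50, y = +6 mm of the planing board), m.
- pin_back_top (a point): Centre of the flat top of the back pin, 16 mm in diameter; it moves with the pin.
- mallet_centre (a point): Centre of the head of the wooden joiner's mallet, 0.3 to 0.5 kg. The head is a block 50 (x) x 40 (y) x 100 (z) mm that stands upright on one of its two flat striking faces (each 50 x 40 mm); the centre is 50 mm above the lower face. It is steadiest when gripped by the upper part of the head across its 40 mm thickness (y), right above the striking face.
- mallet: The same mallet; origin at the centre of the lower striking face; same axes. The handle (18 mm wide, 24 mm high, up to 22 x 29 mm at its end) sticks out level from the head at half its height, along -x to 157 mm from the centre.
- long_offcut_centre (a point): Centre of the long narrow pine offcut, 45 (x) x 160 (y) x 22 (z) mm, 0.07 to 0.13 kg, lying flat on the bench (its long axis is its y).
- long_offcut: The same offcut; origin at the centre of its underside.
- short_offcut: Bystander: the shorter, wider pine offcut 60 x 120 x 18 mm (x, y, z). Origin at the underside's centre. It lies beside the long one, and which of the two is nearer the middle of the bench varies.
- tape_measure: Bystander: yellow tape measure 34 x 78 x 66 mm.
- screw_box: Bystander: card box of screws 60 x 90 x 46 mm.
- chisel: Bystander: chisel 33 x 240 x 33 mm.
- glue_bottle: Bystander: glue bottle 47 x 64 mm, 179 mm tall.
- spray_can: Bystander: white spray can, 65 mm in diameter, 197 mm tall.

How it is judged:
By the outcome, as a careful person would: the job done as asked, in the order asked, and still so for the second after the job is handed in, with the robot touching nothing.
It also fails if it takes over 59 s, if anything falls off the work surface, if the arm or the gripper's body presses on something with over 40 N, if the wrist force passes 120 N, or if a joint passes its speed limit or range.

## Working session

There is one attempt and no reset: what is moved stays moved. The work goes in short steps, Python scripts to look and compute and a shell command to move; the robot and the scene stay as the last step left them, time stands still between calls to the robot, and variables do not carry over. Pictures are saved under pics/ and viewed, at most 10 in all, crops included, and the job is handed in when it is done.

```bash
mkdir -p pics; cat > h.py <<'E'
import numpy as np, cv2
from station import *
def ray(cam,u,v):
    c=camera_info(cam);K=np.array(c["intrinsics"]);o=np.array(c["origin"]);R=np.array(c["rotation"])
    d=np.array([(u-K[0,2])/K[0,0],(v-K[1,2])/K[1,1]]);s=d.copy()
    for _ in range(30): s=d/(1+c["k1"]*(s@s))
    r=R@np.array([s[0],-s[1],-1.]); return o,r
def at(cam,u,v,z):
    o,r=ray(cam,u,v); return o+r*(z-o[2])/r[2]
def tri(a,b):
    (o1,r1),(o2,r2)=ray("top",*a),ray("side",*b)
    A=np.stack([r1,-r2],1);t=np.linalg.lstsq(A,o2-o1,rcond=None)[0]
    p,q=o1+t[0]*r1,o2+t[1]*r2; return (p+q)/2,np.linalg.norm(p-q)
def proj(cam,p):
    c=camera_info(cam);K=np.array(c["intrinsics"]);x=np.array(c["rotation"]).T@(np.array(p)-np.array(c["origin"]))
    s=np.array([x[0],-x[1]])/-x[2]; s=s*(1+c["k1"]*(s@s)); return K[:2,:2]@s+K[:2,2]
def shot(cam,name,box=None,k=1):
    im=capture(cam)
    if box: im=im[box[1]:box[3],box[0]:box[2]]
    im=cv2.resize(im,None,fx=k,fy=k,interpolation=cv2.INTER_CUBIC)
    cv2.imwrite(f"pics/{name}.png",im[:,:,::-1])
E
python3 - <<'E'
from h import *
shot("top","t0",None,1.42);shot("side","s0",None,1.42)
for c in("top","side"):print(camera_info(c))
print(observe())
E
```

```text
{'intrinsics': array([[459.99255227,   0.        , 277.15283223],
       [  0.        , 459.99255227, 210.4294808 ],
       [  0.        ,   0.        ,   1.        ]]), 'k1': -0.11008833895821021, 'origin': array([ 0.35504341, -0.17135458,  1.25803102]), 'rotation': array([-0.06927203,  0.07176739,  0.73323292, -0.67262197])}
{'intrinsics': array([[443.40781532,   0.        , 274.87970146],
       [  0.        , 443.40781532, 203.52017817],
       [  0.        ,   0.        ,   1.        ]]), 'k1': 0.020411001616466883, 'origin': array([0.51670194, 0.56900484, 0.77513753]), 'rotation': array([-0.02346557,  0.39362711,  0.91838174, -0.03289447])}
{'time_s': 0.1, 'q': array([ 1.17902403e+00,  4.23744137e-01,  1.63057062e+00,  1.87346866e-05,
        1.08863311e+00, -1.89789492e-02]), 'dq': array([ 4.06514461e-04,  4.55926166e-04, -5.31101238e-04,  3.65804947e-05,
       -1.67698087e-04, -1.26914798e-03]), 'joint_torque': array([-4.54446326e-04, -5.45612204e+01, -2.74323839e+01,  6.44605514e-02,
        1.87792699e-02, -5.54332473e-05]), 'eef_pos': array([0.2275057 , 0.58186185, 0.40400882]), 'tool_rot': array([ 1.85323425e-01,  9.82677347e-01, -6.61671716e-04, -1.46309189e-04]), 'contact_force': array([-0.03257647,  1.00198292,  0.4690934 ]), 'ft_torque': array([-0.05164084, -0.00529418, -0.00538298]), 'gripper_force': 0.0, 'finger_gap': 0.9987163809150319}
```

Camera rotations are quaternions; I'll convert them.

```bash
sed -i 's/^from station import \*/from station import *\nfrom scipy.spatial.transform import Rotation as Ro/; s/R=np.array(c\["rotation"\])/R=Ro.from_quat(c["rotation"]).as_matrix()/; s/np.array(c\["rotation"\])\.T@/Ro.from_quat(c["rotation"]).as_matrix().T@/' h.py; python3 -c "
from h import *
print(Ro.from_quat(observe()['tool_rot']).as_matrix().round(3))
for p in [(.3,0,0),(.6,0,0),(.6,-.4,0),(.6,.3,0)]: print(p,proj('top',p),proj('side',p))"
```

```text
[[-0.931  0.364 -0.001]
 [ 0.364  0.931 -0.001]
 [ 0.    -0.001 -1.   ]]
(0.3, 0, 0) [217.51397085 329.17467048] [406.00528401 289.23948004]
(0.6, 0, 0) [210.6755285  219.39299406] [263.30116233 281.33901561]
(0.6, -0.4, 0) [353.27748066 207.23268455] [277.29844754 164.68172926]
(0.6, 0.3, 0) [105.36507942 228.3264271 ] [245.4395142  430.12635662]
```

View pics/t0.png

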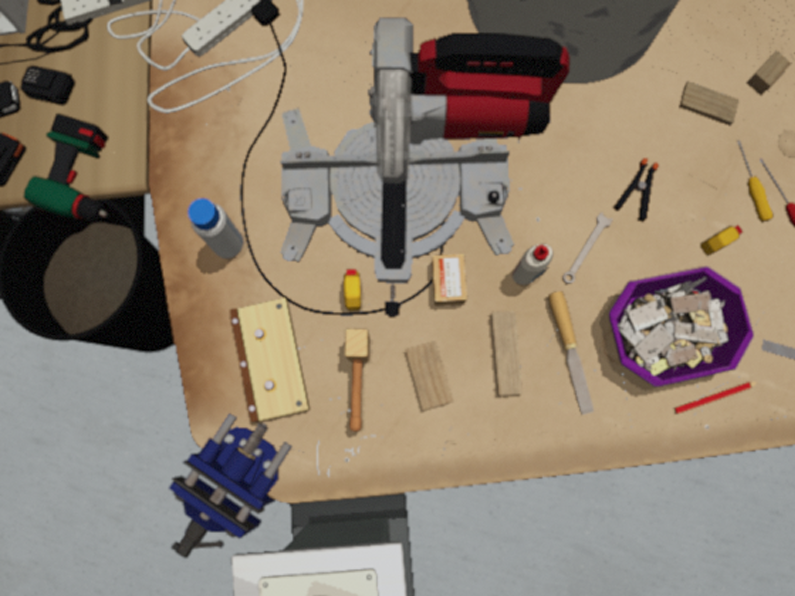

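View pics/s0.png

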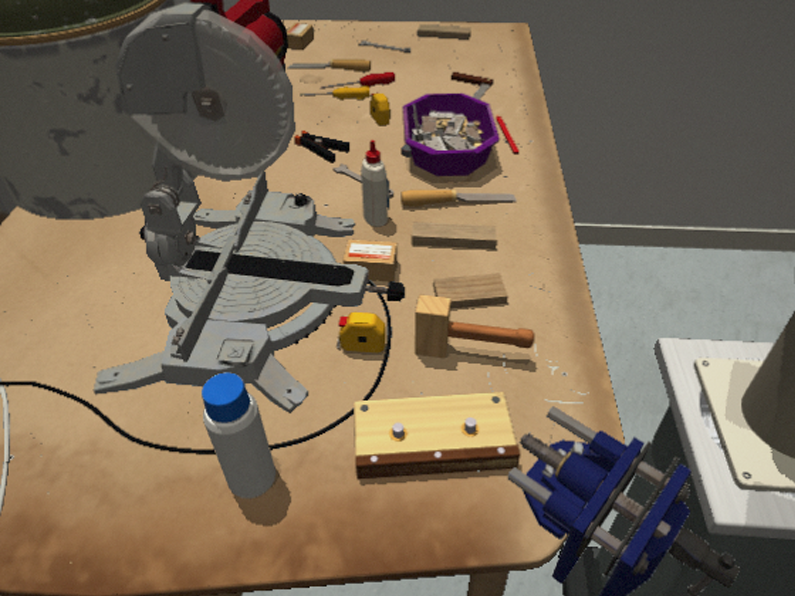

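The top view (scale 1.42) shows the jig at about (270,360), with its fence on the left side, the mallet head at (357,345) with its handle towards the robot, the short offcut at (428,375) and the long one at (506,355). A vise stands at (230,480) and a spray can at (215,225). I'll enlarge both views.

```bash
python3 - <<'E'
from h import *
shot("top","t1",(155,190,375,310),3.6);shot("side","s1",(240,190,380,345),3.8)
E
```

```text
(no output)
```

View pics/t1.png

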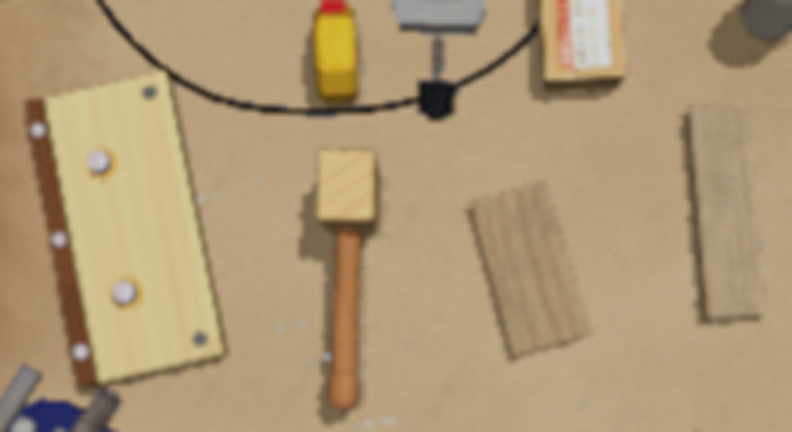

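View pics/s1.png

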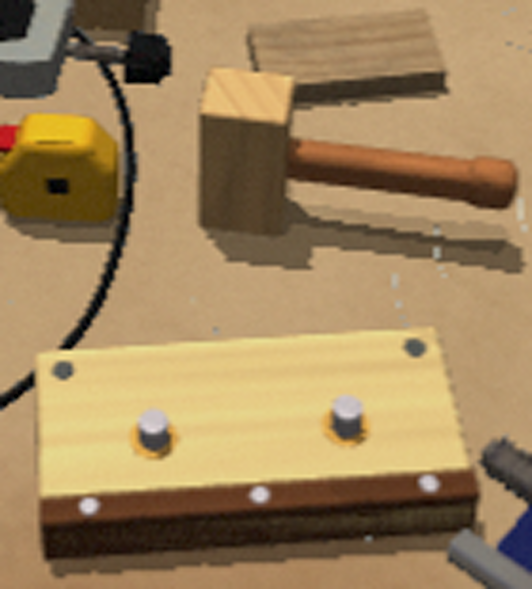

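The crops show these positions:
- **Top crop:** pins at (98,161) and (124,292). Bed corners at (165,72) and (226,354), fence corners at (27,100) and (82,388). Mallet head at (320,152) to (376,222). Long offcut top face at (690,108), (747,105), (760,316), (705,320).
- **Side crop:** pin tops at (153,420) and (347,405). Mallet top at (215,70), (294,76), (284,124), (201,112).

```bash
cat > m.py <<'E'
from h import *
np.set_printoptions(precision=4,suppress=True)
T=lambda p:(155+(p[0]+.5)/3.6-.5,190+(p[1]+.5)/3.6-.5)
S=lambda p:(240+(p[0]+.5)/3.8-.5,190+(p[1]+.5)/3.8-.5)
def pts(ps,z,f=T,c="top"): return np.array([at(c,*f(p),z)[:2] for p in ps])
def yaw(a,b): d=b-a; return np.degrees(np.arctan2(d[1],d[0]))
E
python3 - <<'E'
from m import *
b=pts([(165,72),(226,354)],.03);f=pts([(27,100),(82,388)],.036)
print("jig corners -y back,front",b,"fence",f,"len",np.linalg.norm(b[0]-b[1]),np.linalg.norm(f[0]-f[1]),"w",np.linalg.norm(b[0]-f[0]),np.linalg.norm(b[1]-f[1]),"yaw",yaw(b[1],b[0]),yaw(f[1],f[0]),"c",(b.sum(0)+f.sum(0))/4)
sb=pts([(38,353),(434,330)],.03,S,"side");print("side bed",sb,yaw(sb[1],sb[0]))
for n,a,c in[("back",(98,161),(153,420)),("front",(124,292),(347,405))]:print(n,tri(T(a),S(c)),[at("top",*T(a),z)[:2] for z in(.042,.046)],[at("side",*S(c),z)[:2] for z in(.042,.046)])
m=pts([(320,152),(374,150),(376,222),(318,219)],.1);h=pts([(344,405)],.05)[0]
ms=pts([(215,70),(294,76),(284,124),(201,112)],.1,S,"side")
print("mallet",m,m.mean(0),"handle",h,yaw(h,m.mean(0)),"edges",yaw(m[3],m[0]),yaw(m[2],m[1]),"side",ms,ms.mean(0))
l=pts([(690,108),(747,105),(760,316),(705,320)],.022);print("long",l,l.mean(0),yaw(l[3],l[0]),yaw(l[2],l[1]),[np.linalg.norm(l[i]-l[i-1]) for i in range(4)])
s=pts([(470,207),(545,183),(591,336),(512,360)],.018);print("short",s.mean(0),yaw(s[3],s[0]),[np.linalg.norm(s[i]-s[i-1]) for i in range(4)])
g=lambda u,v,z:at("top",u/1.42,v/1.42,z)[:2]
print("vise",g(270,470,.05),g(260,430,.1),g(290,447,.1),g(228,420,.1),"can",g(205,212,.197),"tape",g(352,290,.06),"box",g(450,280,.046))
print(proj("top",(.228,.582,.2)),proj("top",(.0,.0,.2)))
E
```

```text
jig corners -y back,front [[ 0.6237  0.0223]
 [ 0.4082 -0.0109]] fence [[0.6099 0.1275]
 [0.3917 0.0957]] len 0.21798824167520098 0.22050119779730995 w 0.10605839991827 0.10784510278825155 yaw 8.770857686613592 8.299529834985389 c [0.5083 0.0586]
side bed [[ 0.6245  0.0268]
 [ 0.4109 -0.0028]] 7.895689172694427
back (array([0.5582, 0.074 , 0.0428]), np.float64(0.001164549124692834)) [array([0.5577, 0.0742]), array([0.557 , 0.0734])] [array([0.5588, 0.0734]), array([0.5585, 0.0761])]
front (array([0.4592, 0.0592, 0.0443]), np.float64(0.0011485020428460585)) [array([0.4588, 0.0597]), array([0.4585, 0.059 ])] [array([0.4596, 0.0575]), array([0.4599, 0.0603])]
mallet [[ 0.5411 -0.0955]
 [ 0.5392 -0.1337]
 [ 0.4881 -0.1311]
 [ 0.4937 -0.0907]] [ 0.5155 -0.1127] handle [ 0.364 -0.096] -6.311276744185929 edges -5.831112548731069 -2.908549791262126 side [[ 0.5367 -0.1264]
 [ 0.4914 -0.1243]
 [ 0.4966 -0.0858]
 [ 0.543  -0.0922]] [ 0.5169 -0.1072]
long [[ 0.5629 -0.3728]
 [ 0.5614 -0.4165]
 [ 0.402  -0.4072]
 [ 0.4029 -0.3659]] [ 0.4823 -0.3906] -2.4572085141971556 -3.3278883824739327 [np.float64(0.16019733799658833), np.float64(0.04370955857746581), np.float64(0.15964743629535394), np.float64(0.041292822323522736)]
short [ 0.451  -0.2396] 10.18694219661776 [np.float64(0.11814173511375133), np.float64(0.05947948694320918), np.float64(0.11930571837413001), np.float64(0.06137519350776835)]
vise [0.303  0.0642] [0.3753 0.0681] [0.3419 0.017 ] [0.3971 0.1241] can [0.75   0.1267] tape [ 0.6208 -0.1098] box [ 0.6272 -0.2965]
[-34.0043 379.0308] [215.3908 471.7105]
```

```bash
cat >> m.py <<'E'
def plan(x,y,z,yawdeg):
    s=observe();R=Ro.from_quat(s["tool_rot"]).as_matrix()
    p=np.array(s["eef_pos"]);d=R.T@(np.array([x,y,z])-p)
    cy=np.degrees(np.arctan2(R[1,1],R[0,1]));tw=-((yawdeg-cy+180)%360-180)
    print("t %.2f"%s["time_s"],"pos",p,"yaw %.2f"%cy,"F",s["contact_force"],"gap %.4f"%(s["finger_gap"]*.088),"| tool shift",d,"twist",round(np.radians(tw),4))
E
python3 - <<'E'
from m import *
g=lambda a,b:tri(np.array(a)/1.42,np.array(b)/1.42)
for a,b in[((228,420),(513,478)),((262,430),(527,440)),((287,447),(555,412)),((250,500),(620,450))]:print(g(a,b))
plan(.516,-.110,.404,-95.2)
E
```

```text
(array([0.4024, 0.1393, 0.0379]), np.float64(0.006252472540304201))
(array([0.3792, 0.0776, 0.0326]), np.float64(0.006078668586520638))
(array([0.3413, 0.0326, 0.0387]), np.float64(0.0007644965213132227))
(array([0.2603, 0.1001, 0.0553]), np.float64(0.01563652147747105))
t 0.20 pos [0.2276 0.5819 0.4042] yaw 68.64 F [ 0.0494 -0.0849 -0.0812] gap 0.0880 | tool shift [-0.5207 -0.5393  0.0007] twist 2.8595
```

```bash
python3 -m handwheel '-0.0325 -0.0337 0 0 1; -0.0325 -0.0337 0 0 1; -0.0325 -0.0337 0 0 1; -0.0325 -0.0337 0 0 1; -0.0325 -0.0337 0 0 1; -0.0325 -0.0337 0 0 1; -0.0325 -0.0337 0 0 1; -0.0325 -0.0337 0 0 1'; python3 -m handwheel '-0.0325 -0.0337 0 0 1; -0.0325 -0.0337 0 0 1; -0.0325 -0.0337 0 0 1; -0.0325 -0.0337 0 0 1; -0.0325 -0.0337 0 0 1; -0.0325 -0.0337 0 0 1; -0.0325 -0.0337 0 0 1; -0.0325 -0.0337 0 0 1'; python3 -m handwheel '0 0 0 0.18 1; 0 0 0 0.18 1; 0 0 0 0.18 1; 0 0 0 0.18 1; 0 0 0 0.18 1; 0 0 0 0.18 1; 0 0 0 0.18 1; 0 0 0 0.18 1'; python3 -m handwheel '0 0 0 0.18 1; 0 0 0 0.18 1; 0 0 0 0.18 1; 0 0 0 0.18 1; 0 0 0 0.18 1; 0 0 0 0.18 1; 0 0 0 0.18 1; 0 0 0 0.15 1'; python3 -c "
from m import *
plan(.516,-.110,.242,-95.2)"
```

```text
time_s: 1.2
eef_pos: [0.3719, 0.2349, 0.4048]
tool_rot: [0.185, 0.983, 0.0, 0.0]
contact_force: [1.5, 0.0, 0.6]
finger_gap: 0.995
gripper_force: 0.0
time_s: 2.2
eef_pos: [0.5159, -0.1111, 0.4046]
tool_rot: [0.185, 0.983, 0.0, 0.0]
contact_force: [0.7, 0.5, -0.0]
finger_gap: 0.998
gripper_force: 0.0
time_s: 3.2
eef_pos: [0.5154, -0.1095, 0.4046]
tool_rot: [0.789, 0.614, -0.0, -0.0]
contact_force: [0.4, 0.2, 0.3]
finger_gap: 0.997
gripper_force: 0.0
time_s: 4.2
eef_pos: [0.5154, -0.1095, 0.4046]
tool_rot: [0.999, -0.043, -0.0, -0.0]
contact_force: [-0.1, 0.4, -0.1]
finger_gap: 1.004
gripper_force: 0.0
t 4.20 pos [ 0.5154 -0.1095  0.4046] yaw -94.95 F [-0.0629  0.3991 -0.0686] gap 0.0884 | tool shift [0.0007 0.0005 0.1626] twist 0.0043
```

```bash
python3 -m handwheel '0.0007 0.0005 0.04 0 1; 0 0 0.045 0 1; 0 0 0.045 0 1; 0 0 0.0326 0 1; 0 0 0 0 -1; 0 0 0 0 -1; 0 0 0 0 -1; 0 0 0 0 -1' 60; python3 -m handwheel '0 0 0 0 -1; 0 0 0 0 -1; 0 0 0 0 -1'; python3 - <<'E'
from m import *
plan(.46,.06,.40,-5)
shot("side","s2",(200,100,420,345),2.4)
E
```

```text
time_s: 5.2
eef_pos: [0.5166, -0.1101, 0.2433]
tool_rot: [0.999, -0.041, 0.001, 0.0]
contact_force: [-0.2, -0.1, 0.1]
finger_gap: 0.585
gripper_force: 0.0
time_s: 5.58
eef_pos: [0.5164, -0.1101, 0.2427]
tool_rot: [0.999, -0.041, 0.0, 0.0]
contact_force: [-1.3, 1.0, 6.9]
finger_gap: 0.452
gripper_force: 59.7
t 5.58 pos [ 0.5164 -0.1101  0.2427] yaw -94.64 F [-1.3386  1.0404  6.9251] gap 0.0398 | tool shift [-0.0698 -0.165  -0.1574] twist -1.5646
```

View pics/s2.png

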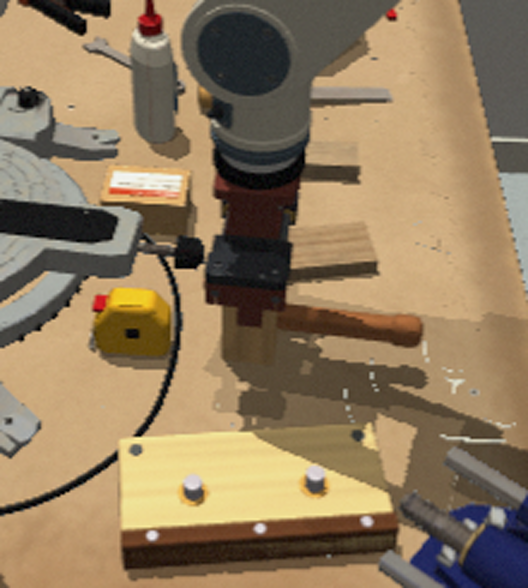

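The mallet is gripped at full depth (gap 39.8 mm). I'll lift it, carry it over the front pin and turn the handle to the jig's -y side, which keeps it clear of the vise.

```bash
python3 -m handwheel '0 0 -0.03 0 -1; 0 0 -0.04 0 -1; 0 0 -0.04 0 -1; -0.0175 -0.04 0 0 -1; -0.0175 -0.04 0 0 -1; -0.0175 -0.04 0 0 -1; -0.0175 -0.04 0 0 -1; 0 0 0 -0.18 -1'; python3 -m handwheel '0 0 0 -0.18 -1; 0 0 0 -0.18 -1; 0 0 0 -0.18 -1; 0 0 0 -0.18 -1; 0 0 0 -0.18 -1; 0 0 0 -0.18 -1; 0 0 0 -0.18 -1; 0 0 0 -0.18 -1';python3 -m handwheel '0 0 0 -0.18 -1; 0 0 0 0 -1';  python3 - <<'E'
from m import *
plan(.4595,.0562,.3430,8.4)
shot("side","s3",(200,100,420,345),2.4)
E
```

```text
time_s: 6.62
eef_pos: [0.4578, 0.0572, 0.3515]
tool_rot: [0.999, 0.053, -0.001, -0.0]
contact_force: [0.8, -0.7, -3.4]
finger_gap: 0.456
gripper_force: 59.7
time_s: 7.62
eef_pos: [0.4589, 0.0551, 0.3516]
tool_rot: [0.716, 0.698, -0.001, -0.0]
contact_force: [0.2, 0.6, -4.4]
finger_gap: 0.453
gripper_force: 59.7
time_s: 7.88
eef_pos: [0.459, 0.0551, 0.3517]
tool_rot: [0.654, 0.757, -0.0, -0.0]
contact_force: [0.2, 0.4, -3.4]
finger_gap: 0.451
gripper_force: 59.7
t 7.88 pos [0.459  0.0551 0.3517] yaw 8.38 F [ 0.2062  0.3671 -3.3847] gap 0.0397 | tool shift [0.0011 0.0007 0.0087] twist -0.0003
```

View pics/s3.png

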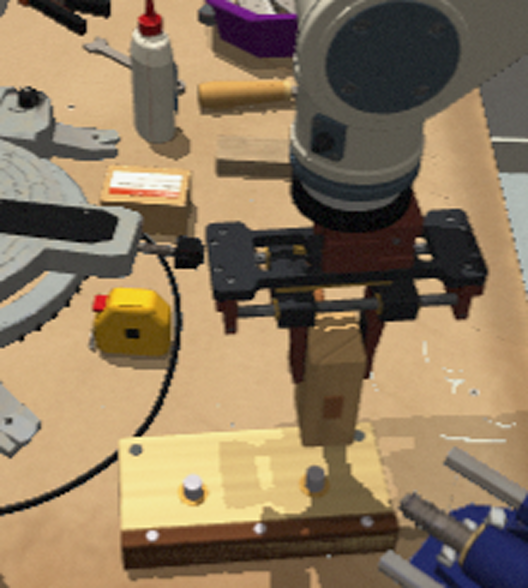

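```bash
python3 -m handwheel '0.0011 0.0007 0 0 -1; 0 0 0.03 0 -1; 0 0 0.043 0 -1'; python3 -m handwheel '0 0 0 0 -1';  python3 - <<'E'
from m import *
plan(.4595,.0562,.3430,8.4)
print(proj("side",(.4553,.0798,.109)),336.7,284.6)
E
```

```text
time_s: 8.3
eef_pos: [0.461, 0.0565, 0.2795]
tool_rot: [0.654, 0.757, 0.002, 0.002]
contact_force: [3.2, -0.2, 4.0]
finger_gap: 0.454
gripper_force: 59.7
time_s: 8.43
eef_pos: [0.4592, 0.0563, 0.2772]
tool_rot: [0.654, 0.757, -0.002, -0.002]
contact_force: [-0.6, -0.1, -3.6]
finger_gap: 0.452
gripper_force: 59.7
t 8.43 pos [0.4592 0.0563 0.2772] yaw 8.39 F [-0.6406 -0.0663 -3.6238] gap 0.0398 | tool shift [-0.0001 -0.0001 -0.0658] twist -0.0003
[336.0242 285.2276] 336.7 284.6
```

```bash
python3 -m handwheel '0 0 -0.05 0 -1; 0 0 0 0 -1; 0 0 0 0 -1';  python3 - <<'E'
from m import *
plan(.4595,.0562,.2727,8.4)
E
```

```text
time_s: 8.8
eef_pos: [0.4596, 0.0563, 0.3296]
tool_rot: [0.653, 0.757, 0.0, 0.0]
contact_force: [-0.2, 0.2, -3.8]
finger_gap: 0.453
gripper_force: 59.7
t 8.80 pos [0.4596 0.0563 0.3296] yaw 8.45 F [-0.1589  0.2165 -3.8057] gap 0.0399 | tool shift [-0.0001 -0.0002  0.0569] twist 0.0008
```

```bash
python3 -m handwheel '0 0 0.015 0 -1; 0 0 0.0415 0 -1'; python3 -m handwheel '0 0 0 0 -1'; python3 -m handwheel '0 0 -0.06 0 -1; 0 0 0 0 -1; 0 0 0 0 -1';  python3 - <<'E'
from m import *
plan(.5584,.0710,.333,8.4)
E
```

```text
time_s: 9.05
eef_pos: [0.4603, 0.0563, 0.272]
tool_rot: [0.653, 0.757, 0.001, 0.001]
contact_force: [6.2, 0.3, 40.6]
finger_gap: 0.452
gripper_force: 59.8
time_s: 9.18
eef_pos: [0.4594, 0.0563, 0.2698]
tool_rot: [0.653, 0.757, -0.001, -0.001]
contact_force: [-0.7, 0.1, -3.8]
finger_gap: 0.454
gripper_force: 59.8
time_s: 9.55
eef_pos: [0.4592, 0.0562, 0.3316]
tool_rot: [0.653, 0.757, -0.001, -0.001]
contact_force: [-0.4, 0.3, -4.8]
finger_gap: 0.454
gripper_force: 59.8
t 9.55 pos [0.4592 0.0562 0.3316] yaw 8.48 F [-0.4084  0.3101 -4.8474] gap 0.0400 | tool shift [-0.      0.1003 -0.0016] twist 0.0013
```

```bash
python3 -m handwheel '0 0.033 -0.002 0 -1; 0 0.034 0 0 -1; 0 0.0333 0 0 -1; 0 0 0 0 -1; 0 0 0 0 -1';  python3 - <<'E'
from m import *
plan(.5584,.0710,.333,8.4)
a=capture("side")[190:345,240:380];cv2.imwrite("pics/s4.png",cv2.resize(a,None,fx=3.8,fy=3.8,interpolation=cv2.INTER_CUBIC)[:,:,::-1])
E
```

```text
time_s: 10.18
eef_pos: [0.5578, 0.0709, 0.3326]
tool_rot: [0.653, 0.757, -0.002, -0.001]
contact_force: [-0.5, -0.3, -3.7]
finger_gap: 0.446
gripper_force: 59.8
t 10.18 pos [0.5578 0.0709 0.3326] yaw 8.48 F [-0.4772 -0.3208 -3.7066] gap 0.0393 | tool shift [-0.      0.0006 -0.0004] twist 0.0014
```

View pics/s4.png

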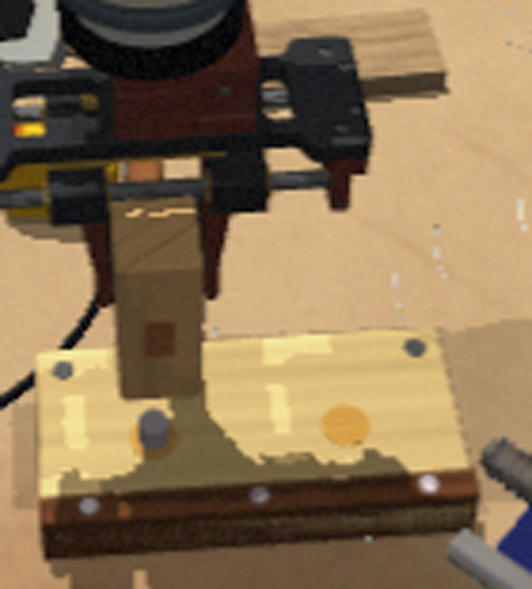

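```bash
python3 - <<'E'
from m import *
for z in(.084,.088,.092,.096):print(z,proj("side",(.5541,.0956,z)))
print("read",283.0,293.9)
E
python3 -m handwheel '0 0.0006 0.01 0 -1; 0 0 0.042 0 -1'; python3 -m handwheel '0 0 0 0 -1'; python3 -m handwheel '0 0 -0.05 0 -1; 0 0 0 0 -1; 0 0 0 0 -1'; python3 -c "
from m import *
plan(.5584,.071,.2727,8.4)"
```

```text
0.084 [281.3519 297.3937]
0.088 [281.3362 296.1347]
0.092 [281.3204 294.8672]
0.096 [281.3045 293.5912]
read 283.0 293.9
time_s: 10.48
eef_pos: [0.5604, 0.0712, 0.2837]
tool_rot: [0.653, 0.757, 0.002, 0.002]
contact_force: [0.2, 0.1, 1.4]
finger_gap: 0.451
gripper_force: 59.8
time_s: 10.6
eef_pos: [0.5582, 0.071, 0.2802]
tool_rot: [0.653, 0.757, -0.002, -0.002]
contact_force: [-0.9, -0.1, -4.2]
finger_gap: 0.456
gripper_force: 59.8
time_s: 10.98
eef_pos: [0.5592, 0.0711, 0.333]
tool_rot: [0.653, 0.757, 0.0, 0.0]
contact_force: [-0.5, -0.4, -3.9]
finger_gap: 0.456
gripper_force: 59.8
t 10.97 pos [0.5592 0.0711 0.333 ] yaw 8.48 F [-0.4691 -0.3703 -3.8717] gap 0.0402 | tool shift [-0.     -0.0008  0.0603] twist 0.0014
```

```bash
python3 -m handwheel '0 0 0.02 0 -1; 0 0 0.043 0 -1'; python3 -m handwheel '0 0 0 0 -1'; python3 -m handwheel '0 0 -0.06 0 -1; 0 -0.03 0 0 -1; 0 -0.04 0 0 -1; 0 0 0 0 -1'; python3 - <<'E'
from m import *
plan(.5584,.071,.2727,8.4)
a=capture("side")[190:345,240:380];cv2.imwrite("pics/s5.png",cv2.resize(a,None,fx=3.8,fy=3.8,interpolation=cv2.INTER_CUBIC)[:,:,::-1])
E
```

```text
time_s: 11.22
eef_pos: [0.5602, 0.0712, 0.2698]
tool_rot: [0.653, 0.757, 0.001, 0.001]
contact_force: [5.0, 1.0, 4.6]
finger_gap: 0.451
gripper_force: 59.8
time_s: 11.35
eef_pos: [0.5591, 0.0711, 0.2673]
tool_rot: [0.653, 0.757, -0.001, -0.001]
contact_force: [-0.9, 0.1, -4.4]
finger_gap: 0.453
gripper_force: 59.9
time_s: 11.85
eef_pos: [0.487, 0.0604, 0.3288]
tool_rot: [0.653, 0.757, -0.002, -0.002]
contact_force: [-0.5, 0.4, -3.8]
finger_gap: 0.448
gripper_force: 59.9
t 11.85 pos [0.487  0.0604 0.3288] yaw 8.47 F [-0.5099  0.3598 -3.7551] gap 0.0395 | tool shift [-0.0001  0.0725  0.0557] twist 0.0013
```

View pics/s5.png

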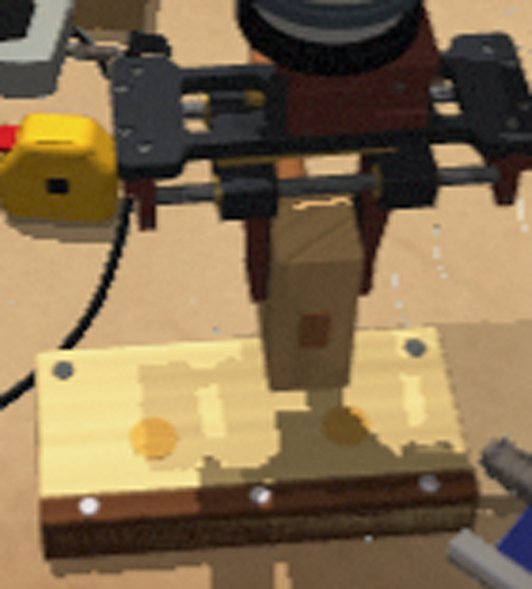

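Both pins have sunk out of sight: only the brass discs at (153,438) and (346,425) remain. I'll take the mallet back to its original spot.

```bash
python3 -c "
from m import *
plan(.516,-.110,.2427,-94.9)"
```

```text
t 11.90 pos [0.489  0.0607 0.3293] yaw 8.48 F [ 0.6514 -0.212  -3.5765] gap 0.0395 | tool shift [-0.1728  0.0017  0.0866] twist 1.8043
```

```bash
python3 -m handwheel '-0.0345 0.0003 0 0 -1; -0.0345 0.0003 0 0 -1; -0.0345 0.0003 0 0 -1; -0.0345 0.0003 0 0 -1; -0.0345 0.0003 0 0 -1; 0 0 0 0.18 -1; 0 0 0 0.18 -1; 0 0 0 0.18 -1'; python3 -m handwheel '0 0 0 0.18 -1; 0 0 0 0.18 -1; 0 0 0 0.18 -1; 0 0 0 0.18 -1; 0 0 0 0.18 -1; 0 0 0 0.18 -1; 0 0 0 0.18 -1; 0 0 0 0 -1'; python3 -m handwheel '0 0 0.04 0 -1; 0 0 0.035 0 -1; 0 0 0.01 0 -1; 0 0 0.002 0 -1; 0 0 0 0 -1'; python3 -c "
from m import *
plan(.516,-.110,.2373,-94.9)"
```

```text
time_s: 12.9
eef_pos: [0.5181, -0.1099, 0.3293]
tool_rot: [0.833, 0.553, -0.0, -0.0]
contact_force: [-0.8, 0.5, -3.4]
finger_gap: 0.454
gripper_force: 59.9
time_s: 13.9
eef_pos: [0.518, -0.1097, 0.3294]
tool_rot: [0.999, -0.04, -0.0, 0.0]
contact_force: [0.2, 0.2, -3.0]
finger_gap: 0.45
gripper_force: 59.9
time_s: 14.52
eef_pos: [0.518, -0.1097, 0.2435]
tool_rot: [0.999, -0.04, 0.001, 0.0]
contact_force: [0.8, -0.3, -3.2]
finger_gap: 0.453
gripper_force: 59.9
t 14.53 pos [ 0.518  -0.1097  0.2435] yaw -94.60 F [ 0.833  -0.3419 -3.1528] gap 0.0399 | tool shift [-0.002   0.0005  0.0062] twist 0.0052
```

```bash
python3 -m handwheel '0 0 0.003 0 -1; 0 0 0.0015 0 -1; 0 0 0 0 -1'; python3 -m handwheel '0 0 0.001 0 -1; 0 0 0 0 -1';python3 -m handwheel '0 0 0.001 0 -1; 0 0 0 0 -1'
```

```text
time_s: 14.9
eef_pos: [0.5174, -0.1096, 0.2383]
tool_rot: [0.999, -0.041, 0.0, 0.0]
contact_force: [-0.5, 0.0, -3.3]
finger_gap: 0.452
gripper_force: 59.9
time_s: 15.15
eef_pos: [0.5174, -0.1095, 0.237]
tool_rot: [0.999, -0.041, -0.0, -0.0]
contact_force: [-0.0, -0.0, -3.9]
finger_gap: 0.457
gripper_force: 59.9
time_s: 15.4
eef_pos: [0.5173, -0.1095, 0.236]
tool_rot: [0.999, -0.041, -0.0, -0.0]
contact_force: [0.2, -0.3, -3.0]
finger_gap: 0.456
gripper_force: 59.9
```

```bash
for i in 1; do :; done; python3 -m handwheel '0 0 0.001 0 -1; 0 0 0 0 -1' | sed -n 2,4p; python3 -m handwheel '0 0 0.001 0 -1; 0 0 0 0 -1'| sed -n 2,4p; python3 -m handwheel '0 0 0.001 0 -1; 0 0 0 0 -1'| sed -n 2,4p
```

```text
eef_pos: [0.5174, -0.1096, 0.2359]
tool_rot: [0.999, -0.041, 0.0, -0.0]
contact_force: [-2.2, 0.2, 7.0]
eef_pos: [0.5175, -0.1096, 0.2359]
tool_rot: [0.999, -0.041, 0.0, 0.0]
contact_force: [-5.5, 2.3, 18.6]
eef_pos: [0.5175, -0.1096, 0.2359]
tool_rot: [0.999, -0.041, 0.0, 0.0]
contact_force: [-9.3, 1.6, 30.4]
```

```bash
python3 - <<'E'
from m import *
for c in("top","side"):
    im=capture(c)
    for n,p in(("front",(.4591,.0592)),("back",(.558,.074))):
        u,v=proj(c,(*p,.030)).round().astype(int); print(c,n,u,v);print(im[v-4:v+5,u].tolist());print(im[v,u-5:u+6].tolist())
E
```

```text
top front 190 271
[[153, 148, 135], [154, 149, 135], [154, 149, 135], [155, 151, 137], [156, 151, 137], [155, 151, 137], [156, 150, 137], [156, 151, 137], [156, 151, 137]]
[[155, 150, 137], [155, 151, 137], [154, 150, 136], [156, 152, 138], [156, 150, 137], [156, 151, 137], [155, 150, 137], [155, 151, 137], [155, 151, 136], [155, 151, 138], [155, 150, 137]]
top back 183 235
[[207, 175, 103], [207, 172, 90], [207, 170, 88], [207, 171, 90], [207, 172, 92], [206, 171, 89], [207, 172, 91], [205, 170, 89], [199, 169, 99]]
[[207, 184, 123], [207, 175, 102], [206, 170, 89], [207, 172, 90], [207, 172, 91], [207, 172, 92], [207, 171, 90], [207, 170, 87], [206, 172, 93], [207, 179, 112], [207, 189, 135]]
side front 331 300
[[236, 211, 128], [234, 186, 91], [230, 178, 80], [229, 177, 77], [233, 181, 83], [232, 181, 83], [236, 185, 84], [234, 182, 81], [232, 181, 80]]
[[233, 182, 82], [233, 183, 82], [233, 183, 83], [232, 182, 82], [233, 181, 83], [233, 181, 83], [232, 182, 82], [232, 179, 81], [231, 178, 82], [231, 178, 80], [233, 190, 101]]
side back 280 304
[[236, 189, 92], [236, 186, 85], [233, 181, 80], [236, 188, 85], [233, 182, 83], [239, 192, 89], [238, 189, 86], [236, 185, 83], [237, 187, 84]]
[[235, 183, 80], [236, 184, 83], [235, 183, 82], [234, 184, 85], [233, 184, 84], [233, 182, 83], [232, 180, 82], [233, 181, 84], [234, 182, 85], [234, 183, 83], [234, 182, 83]]
```

Both pin tops are hidden below the brass in both views. The mallet slipped a few millimetres in the grip, though, so I can't be sure they are fully flush. There is plenty of time for one confirming blow on each, using the offset just measured: the lower face touches at TCP z = 0.236.

```bash
python3 -m handwheel '0 0 -0.03 0 -1; 0 0 -0.035 0 -1; 0 0 -0.035 0 -1; 0 0 0 -0.18 -1; 0 0 0 -0.18 -1; 0 0 0 -0.18 -1; 0 0 0 -0.18 -1; 0 0 0 -0.18 -1' |sed -n 1,2p; python3 -m handwheel '0 0 0 -0.18 -1; 0 0 0 -0.18 -1; 0 0 0 -0.18 -1; 0 0 0 -0.18 -1; 0 0 0 -0.18 -1; 0 0 0 0 -1'|sed -n 1,2p; python3 -c "
from m import *
plan(.5584,.071,.316,8.4)"
```

```text
time_s: 17.25
eef_pos: [0.5172, -0.1095, 0.333]
time_s: 18.0
eef_pos: [0.5172, -0.1095, 0.3329]
t 18.00 pos [ 0.5172 -0.1095  0.3329] yaw 8.39 F [ 0.0192 -0.3887 -3.1017] gap 0.0399 | tool shift [0.1726 0.0671 0.0169] twist -0.0003
```

```bash
python3 -m handwheel '0.0345 0.0134 0 0 -1; 0.0345 0.0134 0 0 -1; 0.0345 0.0134 0 0 -1; 0.0345 0.0134 0 0 -1; 0.0345 0.0134 0 0 -1; 0 0 0 0 -1; 0 0 0.0244 0 -1; 0 0 0.043 0 -1'; python3 -m handwheel '0 0 0 0 -1'; python3 -m handwheel '0 0 -0.06 0 -1; 0 -0.05 0 0 -1; 0 -0.05 0 0 -1; 0 0 0 0 -1'; python3 -c "
from m import *
plan(.4595,.0562,.2655,8.4)"
```

```text
time_s: 19.0
eef_pos: [0.5589, 0.0705, 0.2664]
tool_rot: [0.654, 0.756, 0.001, 0.001]
contact_force: [1.1, 0.5, -3.4]
finger_gap: 0.45
gripper_force: 59.9
time_s: 19.12
eef_pos: [0.558, 0.0702, 0.2642]
tool_rot: [0.654, 0.756, -0.001, -0.001]
contact_force: [0.5, 0.5, -3.4]
finger_gap: 0.45
gripper_force: 60.0
time_s: 19.62
eef_pos: [0.4552, 0.0552, 0.3255]
tool_rot: [0.654, 0.757, -0.002, -0.002]
contact_force: [1.0, 0.3, -3.3]
finger_gap: 0.452
gripper_force: 60.0
t 19.62 pos [0.4552 0.0552 0.3255] yaw 8.32 F [ 0.9927  0.3434 -3.3224] gap 0.0398 | tool shift [0.0004 0.0047 0.06  ] twist -0.0014
```

```bash
python3 -m handwheel '0 0.0035 0 0 -1; 0 0 0 0 -1; 0 0 0.018 0 -1; 0 0 0.043 0 -1'; python3 -m handwheel '0 0 0 0 -1'; python3 -m handwheel '0 0 -0.06 0 -1; 0 0 0 0 -1; 0 0 0 0 -1'; python3 -c "
from m import *
plan(.516,-.110,.236,-94.9)"
```

```text
time_s: 20.12
eef_pos: [0.4649, 0.0569, 0.2654]
tool_rot: [0.653, 0.757, 0.002, 0.002]
contact_force: [0.2, -0.0, -4.1]
finger_gap: 0.456
gripper_force: 60.0
time_s: 20.25
eef_pos: [0.4636, 0.0568, 0.263]
tool_rot: [0.653, 0.757, -0.001, -0.001]
contact_force: [-0.6, 0.4, -3.4]
finger_gap: 0.454
gripper_force: 60.0
time_s: 20.62
eef_pos: [0.4627, 0.0567, 0.3248]
tool_rot: [0.653, 0.757, 0.0, 0.0]
contact_force: [-0.4, -0.7, -4.7]
finger_gap: 0.454
gripper_force: 60.0
t 20.62 pos [0.4627 0.0567 0.3248] yaw 8.47 F [-0.4016 -0.7422 -4.6912] gap 0.0400 | tool shift [-0.1727  0.0281  0.0889] twist 1.8041
```

```bash
python3 -m handwheel '-0.0345 0.0056 0 0 -1; -0.0345 0.0056 0 0 -1; -0.0345 0.0056 0 0 -1; -0.0345 0.0056 0 0 -1; -0.0345 0.0056 0 0 -1; 0 0 0 0.18 -1; 0 0 0 0.18 -1; 0 0 0 0.18 -1'|sed -n 1,2p; python3 -m handwheel '0 0 0 0.18 -1; 0 0 0 0.18 -1; 0 0 0 0.18 -1; 0 0 0 0.18 -1; 0 0 0 0.18 -1; 0 0 0 0.18 -1; 0 0 0 0.18 -1; 0 0 0 0 -1'|sed -n 1,2p; python3 -m handwheel '0 0 0.04 0 -1; 0 0 0.035 0 -1; 0 0 0.01 0 -1; 0 0 0.0025 0 -1; 0 0 0 0 -1'; python3 -m handwheel '0 0 0.0015 0 -1; 0 0 0 0 -1'; python3 -m handwheel '0 0 0.001 0 -1; 0 0 0 0 -1'
```

```text
time_s: 21.62
eef_pos: [0.5152, -0.1098, 0.3231]
time_s: 22.62
eef_pos: [0.5154, -0.1097, 0.3234]
time_s: 23.25
eef_pos: [0.5164, -0.1099, 0.238]
tool_rot: [0.999, -0.04, 0.001, 0.0]
contact_force: [-0.5, -0.2, -3.2]
finger_gap: 0.453
gripper_force: 60.0
time_s: 23.5
eef_pos: [0.5161, -0.1098, 0.2363]
tool_rot: [0.999, -0.04, 0.001, 0.0]
contact_force: [-0.1, -0.4, -3.8]
finger_gap: 0.453
gripper_force: 60.0
time_s: 23.75
eef_pos: [0.5159, -0.1098, 0.2348]
tool_rot: [0.999, -0.041, 0.0, 0.0]
contact_force: [-0.7, -0.4, -3.6]
finger_gap: 0.456
gripper_force: 60.0
```

```bash
python3 -m handwheel '0 0 0.001 0 -1; 0 0 0 0 -1'|sed -n 2,4p; python3 -m handwheel '0 0 0.001 0 -1; 0 0 0 0 -1'|sed -n 2,4p;  python3 -m handwheel '0 0 0.001 0 -1; 0 0 0 0 -1'|sed -n 2,4p
```

```text
eef_pos: [0.5159, -0.1098, 0.2336]
tool_rot: [0.999, -0.041, -0.0, -0.0]
contact_force: [0.4, 0.4, -4.7]
eef_pos: [0.5158, -0.1097, 0.2326]
tool_rot: [0.999, -0.041, -0.0, -0.0]
contact_force: [-0.1, 0.4, -4.0]
eef_pos: [0.5159, -0.1098, 0.2316]
tool_rot: [0.999, -0.041, -0.0, -0.0]
contact_force: [0.4, -0.5, -4.0]
```

```bash
python3 -m handwheel '0 0 0.001 0 -1; 0 0 0 0 -1'|sed -n 2,4p; python3 -m handwheel '0 0 0.001 0 -1; 0 0 0 0 -1'|sed -n 2,4p
```

```text
eef_pos: [0.516, -0.1098, 0.2312]
tool_rot: [0.999, -0.041, 0.0, 0.0]
contact_force: [-1.7, 0.9, 3.7]
eef_pos: [0.516, -0.1098, 0.2311]
tool_rot: [0.999, -0.041, 0.0, 0.0]
contact_force: [-4.3, 0.9, 16.4]
```

```bash
python3 -m handwheel '0 0 -0.001 0 -0.5; 0 0 0 0 0.3; 0 0 0 0 1; 0 0 0 0 1; 0 0 0 0 1; 0 0 -0.02 0 1; 0 0 -0.05 0 1; 0 0 -0.05 0 1';  python3 -c "
from m import *
plan(.4823,-.3895,.30,-92.9)"
```

```text
time_s: 26.0
eef_pos: [0.5157, -0.1097, 0.3516]
tool_rot: [0.999, -0.041, -0.001, -0.0]
contact_force: [0.1, 0.1, 0.4]
finger_gap: 0.999
gripper_force: 0.0
t 26.00 pos [ 0.5157 -0.1097  0.3516] yaw -94.65 F [0.0795 0.1484 0.3503] gap 0.0880 | tool shift [-0.0105  0.2816  0.0515] twist -0.0306
```

```bash
python3 -m handwheel '-0.0018 0.047 0 0 1; -0.0018 0.047 0 0 1; -0.0018 0.047 0 0 1; -0.0018 0.047 0 0 1; -0.0018 0.047 0 0 1; -0.0015 0.0466 0 -0.03 1; 0 0 0.05 0 1; 0 0 0 0 1';  python3 - <<'E'
from m import *
plan(.4823,-.3895,.193,-92.9)
a=capture("side")[100:260,200:400];cv2.imwrite("pics/s6.png",cv2.resize(a,None,fx=3.5,fy=3.5,interpolation=cv2.INTER_CUBIC)[:,:,::-1])
E
```

```text
time_s: 27.0
eef_pos: [0.481, -0.389, 0.2973]
tool_rot: [1.0, -0.026, -0.003, -0.002]
contact_force: [0.2, 0.3, -0.3]
finger_gap: 1.003
gripper_force: 0.0
t 27.00 pos [ 0.481  -0.389   0.2973] yaw -92.99 F [ 0.1833  0.3329 -0.3325] gap 0.0882 | tool shift [0.002  0.0009 0.1043] twist -0.0016
```

View pics/s6.png

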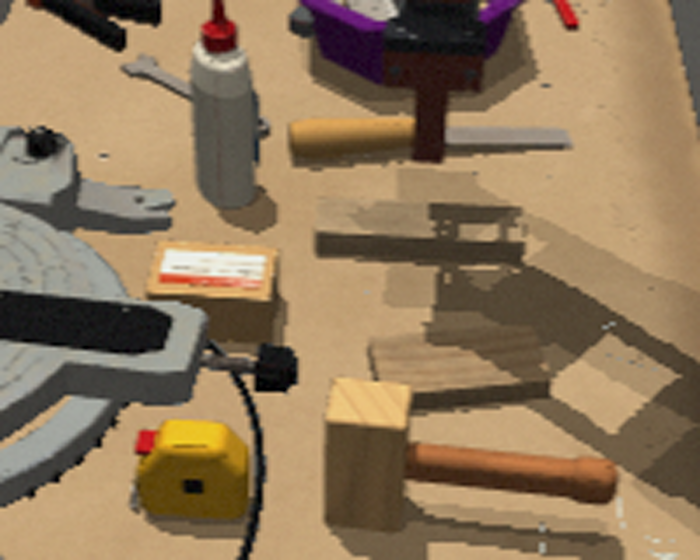

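The mallet stands upright on the bench and the gripper is above the long offcut at (420,230). Going down to grip it, with the fingertips about 11 mm above the bench.

```bash
python3 -m handwheel '0.002 0.0009 0.04 0 1; 0 0 0.04 0 1; 0 0 0.024 0 1; 0 0 0 0 -1; 0 0 0 0 -1; 0 0 0 0 -1; 0 0 0 0 -1; 0 0 0 0 -1' 25; python3 -m handwheel '0 0 0 0 -1; 0 0 0 0 -1';python3 -c "
from m import *
plan(.5,0,.3,-81.6)"
```

```text
time_s: 28.05
eef_pos: [0.4847, -0.3908, 0.1975]
tool_rot: [1.0, -0.026, 0.0, 0.0]
contact_force: [0.5, 0.3, 5.1]
finger_gap: 0.507
gripper_force: 24.9
time_s: 28.3
eef_pos: [0.4848, -0.3908, 0.1975]
tool_rot: [1.0, -0.026, 0.0, 0.0]
contact_force: [-0.8, 1.3, 6.4]
finger_gap: 0.51
gripper_force: 24.9
t 28.30 pos [ 0.4848 -0.3908  0.1975] yaw -92.92 F [-0.7572  1.2569  6.3569] gap 0.0448 | tool shift [-0.0046 -0.391  -0.1028] twist -0.1976
```

```bash
python3 -m handwheel '0 0 0 0 0.3; 0 0 0 0 0.3; 0 0 0.0045 0 0.3; 0 0 0 0 -1; 0 0 0 0 -1; 0 0 0 0 -1; 0 0 0 0 -1' 30;python3 -c "
from m import *
plan(.5,0,.3,-81.6)"
```

```text
time_s: 29.18
eef_pos: [0.4845, -0.3905, 0.1921]
tool_rot: [1.0, -0.026, -0.0, -0.0]
contact_force: [-0.4, -0.4, -1.6]
finger_gap: 0.506
gripper_force: 29.9
t 29.18 pos [ 0.4845 -0.3905  0.1921] yaw -92.94 F [-0.3991 -0.4352 -1.5881] gap 0.0446 | tool shift [-0.0045 -0.3908 -0.1078] twist -0.1978
```

```bash
python3 -m handwheel '0 0 -0.03 0 -1; 0 0 -0.06 0 -1; 0 0 -0.06 0 -1; 0 -0.0515 0 0 -1; 0 -0.0515 0 0 -1; 0 -0.0515 0 0 -1; 0 -0.0515 0 0 -1; 0 -0.0515 0 0 -1';  python3 -m handwheel '0 -0.0515 0 0 -1; 0 -0.0515 0 0 -1; 0 -0.0515 0 0 -1; 0 -0.0515 0 0 -1; 0 0 0 -0.1 -1; 0 0 0 -0.0978 -1; 0 0 0 0 -1; 0 0 0 0 -1'; python3 -c "
from m import *
plan(.5079,.072,.2261,-81.6)"
```

```text
time_s: 30.18
eef_pos: [0.4975, -0.1318, 0.3424]
tool_rot: [1.0, -0.026, 0.0, 0.0]
contact_force: [0.8, -0.6, -1.4]
finger_gap: 0.509
gripper_force: 29.9
time_s: 31.18
eef_pos: [0.5082, 0.0722, 0.3422]
tool_rot: [0.997, 0.072, 0.0, 0.0]
contact_force: [0.8, 0.7, -0.3]
finger_gap: 0.509
gripper_force: 29.9
t 31.18 pos [0.5082 0.0722 0.3422] yaw -81.72 F [ 0.7988  0.6936 -0.3216] gap 0.0448 | tool shift [-0.0003  0.0001  0.1161] twist -0.0022
```

```bash
python3 -m handwheel '0 0 0.05 0 -1; 0 0 0.045 0 -1; 0 0 0.015 0 -1; 0 0 0.006 0 -1; 0 0 0 0 -1; 0 0 0 0 -1'; python3 -m handwheel '0 0 0.0015 0 -1; 0 0 0 0 -1'; python3 -m handwheel '0 0 0.001 0 -1; 0 0 0 0 -1'; python3 -m handwheel '0 0 0.001 0 -1; 0 0 0 0 -1'
```

```text
time_s: 31.92
eef_pos: [0.5089, 0.0724, 0.2275]
tool_rot: [0.997, 0.073, 0.001, -0.0]
contact_force: [-0.3, 0.3, -1.7]
finger_gap: 0.51
gripper_force: 29.9
time_s: 32.17
eef_pos: [0.5084, 0.0723, 0.2251]
tool_rot: [0.997, 0.073, 0.0, -0.0]
contact_force: [-0.3, -0.1, -1.1]
finger_gap: 0.51
gripper_force: 29.9
time_s: 32.42
eef_pos: [0.5082, 0.0723, 0.2236]
tool_rot: [0.997, 0.073, -0.0, 0.0]
contact_force: [0.6, -0.4, -1.6]
finger_gap: 0.507
gripper_force: 29.9
time_s: 32.67
eef_pos: [0.5082, 0.0723, 0.2225]
tool_rot: [0.997, 0.073, -0.0, 0.0]
contact_force: [0.2, -0.6, -1.2]
finger_gap: 0.508
gripper_force: 29.9
```

```bash
python3 -m handwheel '0 -0.002 0 0 -1; 0 0 0 0 -1'|sed -n 2,4p; python3 -m handwheel '0 -0.001 0 0 -1; 0 0 0 0 -1'|sed -n 2,4p; python3 -m handwheel '0 -0.001 0 0 -1; 0 0 0 0 -1'|sed -n 2,4p; python3 -m handwheel '0 -0.001 0 0 -1; 0 0 0 0 -1'|sed -n 2,4p
```

```text
eef_pos: [0.5079, 0.0744, 0.2227]
tool_rot: [0.997, 0.073, -0.0, 0.0]
contact_force: [-0.3, 0.3, -1.1]
eef_pos: [0.5078, 0.0753, 0.2227]
tool_rot: [0.997, 0.073, 0.0, 0.0]
contact_force: [0.1, -0.3, -1.2]
eef_pos: [0.5077, 0.0763, 0.2227]
tool_rot: [0.997, 0.073, -0.0, 0.0]
contact_force: [-0.1, -0.2, -1.4]
eef_pos: [0.5075, 0.0773, 0.2227]
tool_rot: [0.997, 0.073, -0.0, 0.0]
contact_force: [-0.8, -0.1, -1.4]
```

```bash
python3 -m handwheel '0 -0.001 0 0 -1; 0 0 0 0 -1'|sed -n 2,4p; python3 -m handwheel '0 -0.001 0 0 -1; 0 0 0 0 -1'|sed -n 2,4p; python3 -m handwheel '0 -0.001 0 0 -1; 0 0 0 0 -1'|sed -n 2,4p
```

```text
eef_pos: [0.5074, 0.0778, 0.2227]
tool_rot: [0.997, 0.073, -0.0, 0.0]
contact_force: [0.4, -3.9, -0.8]
eef_pos: [0.5072, 0.0783, 0.2226]
tool_rot: [0.997, 0.073, -0.0, 0.001]
contact_force: [0.7, -10.1, -1.0]
eef_pos: [0.5069, 0.0789, 0.2227]
tool_rot: [0.997, 0.073, -0.0, 0.001]
contact_force: [0.3, -13.4, 1.2]
```

```bash
python3 -m handwheel '0 0 0.0008 0 -1; 0 0 0 0 -1; 0 0 0 0 0.1; 0 0 0 0 0.3; 0 0 0 0 0.3; 0 0 -0.02 0 0.4; 0 0 -0.05 0 0.4; 0 0 -0.06 0 0.4'; python3 -m handwheel '0 0.05 -0.02 0 0.4; 0 0.06 0 0 0.4; 0 0.06 0 0 0.4; 0 0.05 0 0 0.4; 0 0 0 0 0.4';  python3 - <<'E'
from m import *
plan(.5,0,.3,-81.6)
a=capture("side")[190:345,240:380];b=capture("top")[190:310,155:260]
f=lambda i,h:cv2.resize(i,(int(i.shape[1]*h/i.shape[0]),h),interpolation=cv2.INTER_CUBIC)
cv2.imwrite("pics/f.png",np.hstack([f(a,440),f(b,440)])[:,:,::-1])
E
```

```text
time_s: 35.42
eef_pos: [0.5067, 0.0804, 0.3524]
tool_rot: [0.997, 0.073, -0.001, 0.0]
contact_force: [0.7, -0.8, -0.8]
finger_gap: 0.704
gripper_force: 0.0
time_s: 36.05
eef_pos: [0.5395, -0.1401, 0.3719]
tool_rot: [0.997, 0.071, 0.0, 0.0]
contact_force: [-1.0, -0.1, -0.1]
finger_gap: 0.7
gripper_force: 0.0
t 36.05 pos [ 0.5395 -0.1401  0.3719] yaw -81.82 F [-1.0372 -0.0734 -0.0824] gap 0.0616 | tool shift [-0.0193 -0.1443  0.0718] twist -0.0039
```

View pics/f.png

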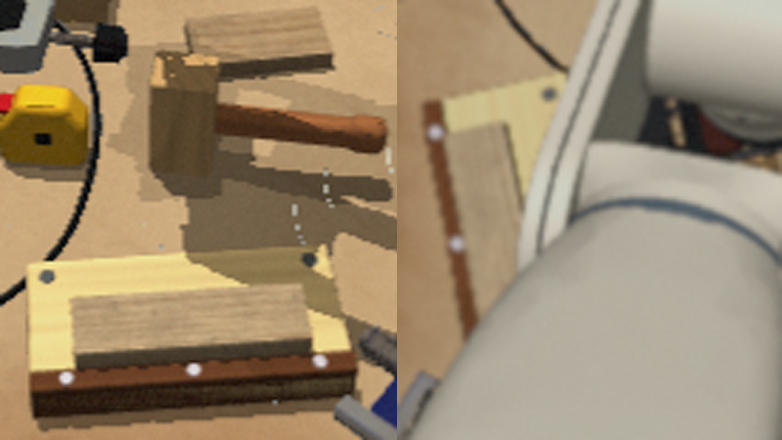

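The final view shows the offcut lying flat on the bed, parallel to and against the fence, and centred over both pins. The mallet stands on the bench clear of the board, and the gripper is free.

```bash
python3 -c "
from station import *
print(hand_in())"
```

```text
the job is handed in; nothing more can be done
None
```

I handed the job in at about 36 s: both pins are hammered down with no steel showing above their collars, the mallet stands on the bench at its original spot, and the long offcut lies flat against the fence over both pins; no verdict came back.

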